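# Clear the seal press and stack the carton

### The arm

A 6-joint arm with a two-finger parallel gripper is mounted at the origin on the work surface. World frame = base frame: x ahead of the robot, y to its left, z up, the work surface at z = 0. Lengths are in mm, angles in rad, forces in N, time in s.
With the tool pointing down it reaches from about 225 to 725 mm from the base axis. Payload 3.1 kg.
Tool frame: the origin (TCP) lies midway between the tips of the shut fingers; the grasp point (between the pads) lies 19 mm behind it; z points along the fingers, y is the direction in which the jaws open and shut (so a half turn about z gives the same grasp; the last joint's range is limited). The gripper opens to 85 mm and grips with 20 to 120 N. Pads are 22 mm wide; open, the fingers measure 114 mm over their backs; the gripper's body (76 mm by 85 mm) begins 54 mm behind the grasp point. The pads swing forward as they close: fully open they stand 13 mm farther back than shut.
Start: joints at [-1.374, 0.048, 0.099, 1.622, 0, 1.443], TCP at [167.522, -497.548, 231.312] pointing down, gripper open.
Joint ranges: [-2.91, 2.91], [-0.99, 1.94], [-1.21, 1.42], [-2.12, 2.29], [-1.49, 1.47], [-3.14, 3.14]. Speed limits (rad/s): [2.79, 2.79, 3.14, 3.14, 3.14, 3.14].

### API

Orientations are given as a rotation vector (axis times angle).
In Python, from rig import robot gives the robot as it stands. The module is installed in compiled form; this text tells all that it offers.
- The arm moves only by the shell command python3 -m handwheel 'ROWS'. ROWS is JSON, one flat list of numbers, 7 for each row, row after row: the shift along the world's x, y, z in mm, then the turn, a rotation vector about the world's x, y, z in degrees, then the opening, from 0 (shut) to 1 (fully open). In form: [dx, dy, dz, wx, wy, wz, grip, dx, dy, dz, wx, wy, wz, grip, ...]. A call has 1 to 12 rows; each row is the pose to reach, as a shift and turn from the pose commanded when the call began; what a row does not reach only later rows make up. A row lasts 1/12 s, in which the tool goes at most 41.7 mm and 7.16 degrees, less where a joint would pass 70% of its speed; a pose out of reach is approached as far as the arm can. A call with a gripper value outside its range is refused whole. The fingers move at their own pace and stop on an object; the grip force is fixed at half the most. Time passes only in rows, so rows that repeat a pose let the fingers close. It gives the time, the measured TCP pose, the force and the opening at its end, in the units of the state.
- robot.sense(): the state, without advancing time (a new reading comes with each control period).
- robot.snapshot(name): name is "scene" or "top" or "wrist"; returns (picture, depth): 480x640x3 uint8, red, green, blue; 480x640 float32, mm along the optical axis (not along the pixel's ray), 0 where there is no reading.
- robot.camera_info(name): a dict with "fx", "fy", "cx", "cy" (pixels), "R" (3x3) and "t" (3): a world point X has camera coordinates R X + t. Camera axes: x right, y down, z forward; pixel columns grow to the right and rows downward; lengths in mm; the calibration is good to about 2 mm. A picture is of the moment at which its call begins: read the wrist's pose just before it. camera_info takes no time and is no camera call; for the wrist camera it gives the pose at the moment of the call.
- robot.sign_off(): hands the job in, once; it reports no verdict.
The state is a dict: "t": time; "qpos": joint angles; "joint_vel": joint speeds; "joint_efforts": joint torques, N m; "position": TCP position; "orientation": TCP orientation; "contact_force": force on the tool from outside, world axes, zero at the start; "moment": the same for the moment, N m; "width": opening from 0.0 (shut) to 1.0 (fully open).
Only numpy, scipy, OpenCV 4.12 (cv2) and the standard library are available. Lean on these libraries where they do the work, as an engineer would, in place of code of your own. Each camera call takes 0.05 s, during which the arm holds its last target.

### The job

The sample carton in the seal press is finished. Raise the red-knobbed lever on the press head all the way so that the foot lets the carton go, take the carton out from under the head, and stack it squarely on top of the column of two cartons, setting it down gently rather than dropping it. Only then push the lever fully down again to park the press; leave the column where it stands and do not disturb the tube rack, the scanner or the jar.

Things in the scene. Friction and masses are not known exactly. Their poses are not given: they have to be found in the camera images.
- press: White C-shaped bench seal press, fixed to the desk; base 270 x 150 x 24 mm, spanning x -100 to 170 mm. Origin: on the desk under the middle of the bed; x points from the open front to the rear column (from x 90 mm on), y to the left seen from the front, z up. Sides and front are open.
- head_front (a point): Middle of the lower front edge of the press head, axes as the press. The head overhangs the bed: press frame x -20 to 160, y +-40, z 130 to 210 mm; a carton in the bed sticks out 40 mm in front of it.
- foot_sole (a point): Centre of the underside of the black presser foot (60 x 50 x 8 mm) under the head; 81.5 mm above the desk with the lever down, 117 mm with it up. It moves with the lever.
- press_bed (a point): Centre of the bed's floor, 30 mm above the desk, axes as the press. The bed is a shallow tray, 128 x 64 mm inside, with a rim 5 mm thick and 8 mm high all round, over which the carton must be lifted.
- lift_lever (a joint): Lever angle in rad: 0 = fully down (foot down), 1.57 = fully up (foot up). Stays where it is left; moving it takes about 3 N at the knob.
- lever_knob (a point): Centre of the lever's red knob, a cylinder 22 mm in diameter and 30 mm long lying along the press y axis. The knob is 95 mm from the pivot, towards the front of the press: 15 degrees below level when down, 75 degrees above level when up.
- lever_pivot (a point): Lever pivot at the side of the head (press frame x 10, y -48, z 175 mm); the pivot axis is the press y axis. A positive turn about +y raises the knob.
- carton: The carton in the press bed, its x along the press x: 120 x 56 x 50 mm (x, y, z) closed rigid sample carton, white body with yellow lid and a blue seal stripe across the middle of the top; loose, about 0.18 kg. Origin: centre of its underside; z up, x along its length. 
- column_low: Lower carton of the column, standing on the desk: 120 x 56 x 50 mm (x, y, z) closed rigid sample carton, white body with yellow lid and a blue seal stripe across the middle of the top; loose, about 0.18 kg. Origin: centre of its underside; z up, x along its length. 
- column_top: Upper carton of the column, on the lower one; the carton from the press goes on this one: 120 x 56 x 50 mm (x, y, z) closed rigid sample carton, white body with yellow lid and a blue seal stripe across the middle of the top; loose, about 0.18 kg. Origin: centre of its underside; z up, x along its length. 
- tube_rack: Bystander: loose tube rack 72 x 112 x 100 mm, white base, yellow caps. Origin: centre of its underside.
- scanner: Bystander: black barcode scanner on a stand, foot 90 mm in diameter, 156 mm high. Origin: centre of its underside.
- reagent: Bystander: jar with blue cap, 64 mm in diameter, 130 mm high. Origin: centre of its underside.
Things that resemble listed ones, but are neither listed nor needed, are in the scene too. Leave any green or purple look-alike of the carton alone.

How it is judged (in metres and radians):
On the way, in this order (a step that is already met when the one before it is completed fails the run):
1. the lever is raised all the way (above 1.35 rad) with the carton still in the bed (value of joint lift_lever above 1.35 rad and distance between carton and press_bed below 0.02 m), for 0.2 s.
2. the carton is out of the press (its centre more than 110 mm from the bed's), the lever still up (value of joint lift_lever above 1 rad and horizontal distance between carton and press_bed above 0.11 m), for 0.1 s.
3. the carton rests squarely on the column, let go, the lever still up (horizontal distance between carton and column_top below 0.01 m and z of carton in the frame of column_top between 0.046 and 0.055 m and angle between the x axis of carton and the x axis of column_top, either way round below 0.12 rad and angle between carton's own z axis and vertical below 0.06 rad and contact force between carton and the fingers below 0.1 N and contact force between carton and column_top above 0.3 N and value of joint lift_lever above 1 rad), for 0.2 s.
At the end, for the whole second after the job is handed in: The lever is down (below 0.12 rad); the carton rests level on the upper carton of the column, centres within 10 mm, edges parallel within 0.12 rad (7 degrees), at rest and released; both column cartons are within 15 mm of where they were (horizontal distance between carton and column_top below 0.01 m and z of carton in the frame of column_top between 0.046 and 0.055 m and angle between the x axis of carton and the x axis of column_top, either way round below 0.12 rad and angle between carton's own z axis and vertical below 0.06 rad and contact force between carton and column_top above 0.3 N and linear speed of carton below 0.02 m/s and value of joint lift_lever below 0.12 rad and distance of each of column_low, column_top from where it was at the start of the episode below 0.015 m); the robot touches nothing.
It fails at once if the carton falls freely (over 0.45 m/s out of the fingers: a drop of more than about 10 mm) (linear speed of carton above 0.45 m/s and contact force between carton and the fingers below 0.1 N).
It fails at once if the loose tube rack is moved more than 30 mm (distance of tube_rack from where it was at the start of the episode above 0.03 m).
It fails at once if the barcode scanner is moved more than 30 mm (distance of scanner from where it was at the start of the episode above 0.03 m).
It fails at once if the reagent jar is moved more than 30 mm (distance of reagent from where it was at the start of the episode above 0.03 m).
It also fails if it takes over 67 s, if anything falls off the work surface, if the arm or the gripper's body presses on something with over 40 N, if the wrist force passes 120 N, or if a joint passes its speed limit or range.

## Working session

There is one attempt and no reset: what is moved stays moved. The work goes in short steps, Python scripts to look and compute and a shell command to move; the robot and the scene stay as the last step left them, time stands still between calls to the robot, and variables do not carry over. Pictures are saved under pics/ and viewed, and the job is handed in when it is done.

```bash
mkdir -p pics; ls
python3 - <<'E'
from rig import robot
import cv2,numpy as np
s=robot.sense()
print({k:np.round(v,3).tolist() for k,v in s.items()})
for n in("scene","top","wrist"):
    ci=robot.camera_info(n)
    p,d=robot.snapshot(n)
    cv2.imwrite(f"pics/{n}0.png",p[:,:,::-1]); np.save(f"{n}0.npy",d); np.savez(f"{n}0_ci.npz",**ci)
    print(n,{k:np.round(v,3).tolist() for k,v in ci.items()}, (d>0).mean())
E
```

```text
pics
{'t': 0.0, 'qpos': [-1.374, 0.049, 0.098, 1.622, -0.0, 1.443], 'joint_vel': [-0.001, -0.0, -0.001, 0.001, -0.001, 0.002], 'joint_efforts': [-0.001, -33.878, 32.001, 0.02, -0.0, -0.0], 'position': [167.403, -496.966, 230.126], 'orientation': [-3.098, -0.508, 0.0], 'contact_force': [-0.18, 0.291, 0.11], 'moment': [-0.024, -0.059, -0.042], 'width': 1.001}
scene {'fx': 506.221, 'fy': 506.221, 'cx': 334.902, 'cy': 240.649, 'R': [[0.457, 0.889, -0.009], [0.485, -0.258, -0.836], [-0.746, 0.378, -0.549]], 't': [-253.665, -174.58, 1890.325]} 0.98515625
top {'fx': 496.013, 'fy': 496.013, 'cx': 321.17, 'cy': 241.616, 'R': [[-0.023, -1.0, 0.014], [-0.991, 0.021, -0.132], [0.132, -0.017, -0.991]], 't': [10.454, 572.669, 1202.937]} 0.9962076822916667
wrist {'fx': 403.679, 'fy': 403.679, 'cx': 314.481, 'cy': 246.542, 'R': [[0.319, -0.948, -0.001], [-0.895, -0.301, 0.328], [-0.312, -0.103, -0.945]], 't': [-524.421, -42.405, 379.743]} 0.9959537760416667
```

View pics/scene0.png

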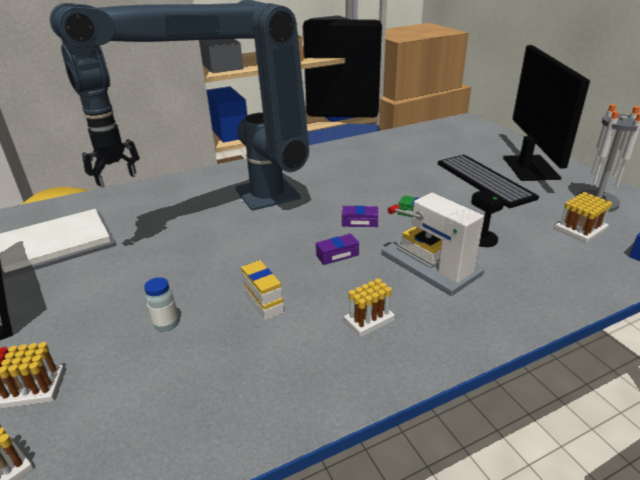

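View pics/top0.png

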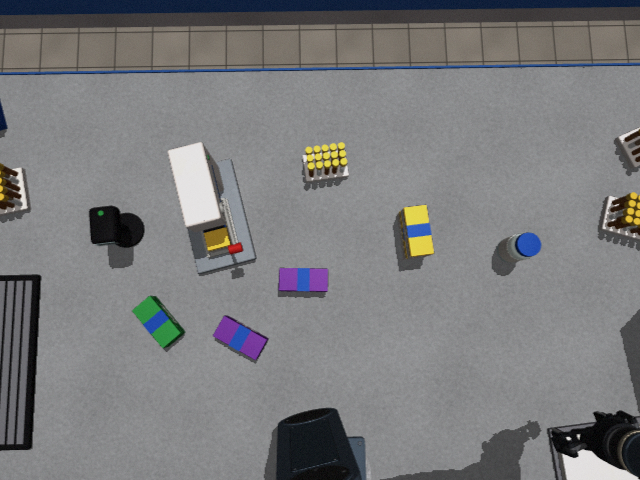

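View pics/wrist0.png

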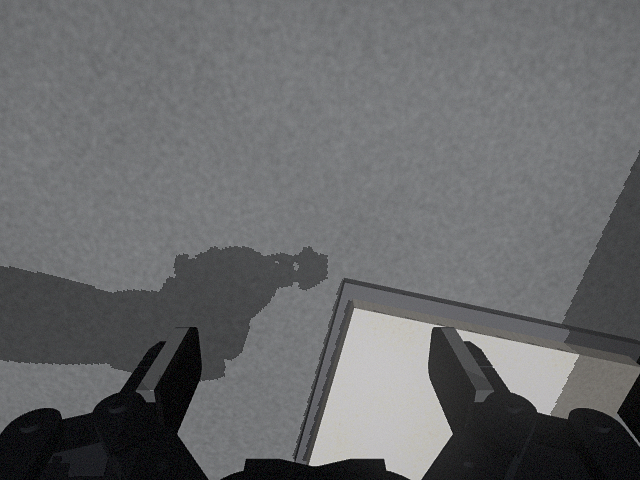

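The scene picture shows the press at about (440,240), with the red knob at (393,210), and the column at (263,288). In the top view the press front faces the robot, with the carton showing at (217,240), the knob at (235,248), and the column at (418,230). The green and purple cartons are look-alikes. Next I measure.

```bash
cat > h.py <<'E'
import numpy as np,cv2
def cloud(d,ci):
    v,u=np.mgrid[0:d.shape[0],0:d.shape[1]]
    pc=np.stack([(u-ci["cx"])/ci["fx"]*d,(v-ci["cy"])/ci["fy"]*d,d],-1)
    return (pc-ci["t"])@np.asarray(ci["R"])
def load(n,i=0):
    im=cv2.imread(f"pics/{n}{i}.png"); d=np.load(f"{n}{i}.npy"); ci=dict(np.load(f"{n}{i}_ci.npz"))
    return im,d,ci,cloud(d,ci),cv2.cvtColor(im,cv2.COLOR_BGR2HSV)
def ray(ci,u,v,z):
    R=np.asarray(ci["R"]);c=-R.T@ci["t"];r=R.T@np.array([(u-ci["cx"])/ci["fx"],(v-ci["cy"])/ci["fy"],1.])
    return c+r*(z-c[2])/r[2]
M=dict(yellow=((20,120,60),(35,255,255)),blue=((105,130,60),(125,255,255)),red=((0,150,80),(6,255,255)))
def blobs(im,hsv,c,box,minA=15):
    m=cv2.inRange(hsv,*map(np.array,M[c])); k=np.zeros_like(m);x0,y0,x1,y1=box;k[y0:y1,x0:x1]=255
    m&=k;n,l,st,ce=cv2.connectedComponentsWithStats(m)
    return [(l==i) for i in range(1,n) if st[i,4]>=minA]
E
python3 - <<'E'
from h import *
np.set_printoptions(precision=1,suppress=True)
boxes={"top":dict(col=(380,190,450,270),press=(170,210,260,270),jar=(490,220,560,270)),"scene":dict(col=(230,250,300,325),press=(380,190,450,270),jar=(140,270,180,300))}
for n in("top","scene"):
    im,d,ci,P,hsv=load(n)
    for bn,b in boxes[n].items():
        for c in M:
            for m in blobs(im,hsv,c,b):
                p=P[m]; q=np.argwhere(m)[:,::-1]
                print(n,bn,c,m.sum(),"px",q.mean(0),"xyz med",np.median(p,0),"min",np.percentile(p,2,0),"max",np.percentile(p,98,0))
    print(n,"camera",-np.array(ci["R"]).T@ci["t"])
    # desk height
im,d,ci,P,hsv=load("top")
print("desk z",np.median(P[280:400,350:500,2]))
# column top face
m=(P[...,2]>90)&(P[...,2]<108); k=np.zeros(m.shape,bool);k[190:270,380:450]=1
r=cv2.minAreaRect((P[m&k][:,:2]).astype(np.float32));print("col rect",r, np.median(P[m&k][:,2]))
for nm,(x0,y0,x1,y1),(z0,z1) in (("head top",(150,130,260,290),(200,220)),("base",(150,130,270,290),(17,29)),("desk objs >15",(150,130,260,290),(120,250))):
    k=np.zeros(m.shape,bool);k[y0:y1,x0:x1]=1
    m=(P[...,2]>z0)&(P[...,2]<z1)&k
    print(nm,m.sum(),cv2.minAreaRect(P[m][:,:2].astype(np.float32)),np.median(P[m][:,2]))
E
```

```text
top col yellow 431 px [415.5 214.5] xyz med [ 626.  -228.6   99.4] min [ 604.6 -256.4   89.5] max [ 647.2 -202.1  103.8]
top col yellow 25 px [400.4 218.9] xyz med [ 625.3 -202.5   42.5] min [ 605.5 -204.9   29.5] max [ 644.  -200.4   51.2]
top col yellow 460 px [420.3 245.8] xyz med [ 549.6 -236.7   99.4] min [ 527.8 -264.3   86.5] max [ 572.6 -210.2  104. ]
top col yellow 28 px [404.9 249.2] xyz med [ 547.9 -210.2   43.4] min [ 528.8 -212.6   30.8] max [ 570.2 -208.2   50.7]
top col blue 267 px [418.4 229.9] xyz med [ 587.7 -233.9  100.2] min [ 573.6 -260.1   95. ] max [ 602.  -207.5  104.7]
top press yellow 452 px [216.7 238.7] xyz med [579.4 250.2  79.3] min [554.9 223.2  67.3] max [603.2 279.4  84.4]
top press red 116 px [234.8 248. ] xyz med [545.4 193.  165.9] min [534.9 178.7  94.3] max [556.9 215.3 171.6]
top jar blue 456 px [528.3 244.2] xyz med [ 544.8 -482.1  129.3] min [ 519.1 -507.4  123.1] max [ 569.  -457.3  133.8]
top camera [ 409.1   19.  1267.8]
scene col yellow 559 px [261.4 277.4] xyz med [ 615.5 -235.7  101.4] min [ 533.2 -265.5   89.1] max [ 650.5 -203.7  104.5
[... 603 characters left out ...]
45 px [156.1 286.3] xyz med [ 555.7 -484.3  131.1] min [ 523.2 -508.4  118. ] max [ 575.3 -459.2  134.7]
scene camera [1610.3 -533.1  889.3]
desk z -0.06178659111731199
col rect ((588.2164306640625, -234.98388671875), (120.38262939453125, 57.45093536376953), 5.903212070465088) 99.62821655943924
head top 2953 ((683.119384765625, 276.19537353515625), (179.39398193359375, 80.62196350097656), 13.70508098602295) 208.881850606615
base 2413 ((649.4088134765625, 267.8528137207031), (269.60504150390625, 150.93563842773438), 13.812227249145508) 23.267702771088306
desk objs >15 3760 ((647.9739379882812, 263.34442138671875), (260.89739990234375, 96.03643035888672), 19.466798782348633) 208.17581085826293
```

Run:
```python
import cv2
im=cv2.imread("pics/top0.png");cv2.imwrite("pics/top0_press.png",cv2.resize(im[130:290,150:270],None,fx=4,fy=3.75,interpolation=cv2.INTER_CUBIC))
im=cv2.imread("pics/scene0.png");cv2.imwrite("pics/scene0_press.png",cv2.resize(im[180:300,370:490],None,fx=5,fy=5,interpolation=cv2.INTER_CUBIC))
```

```text
(no output)
```

View pics/top0_press.png

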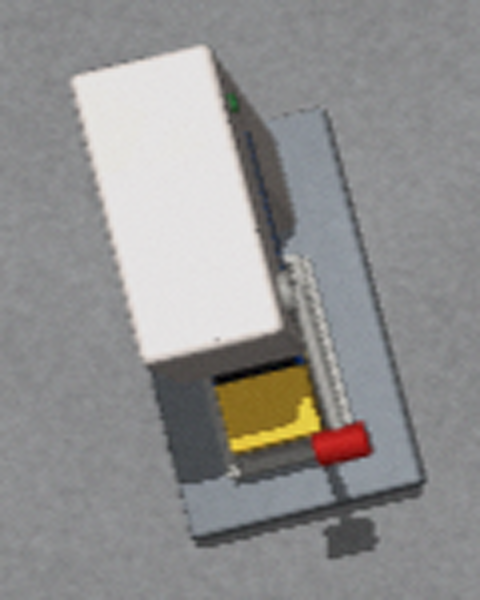

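View pics/scene0_press.png

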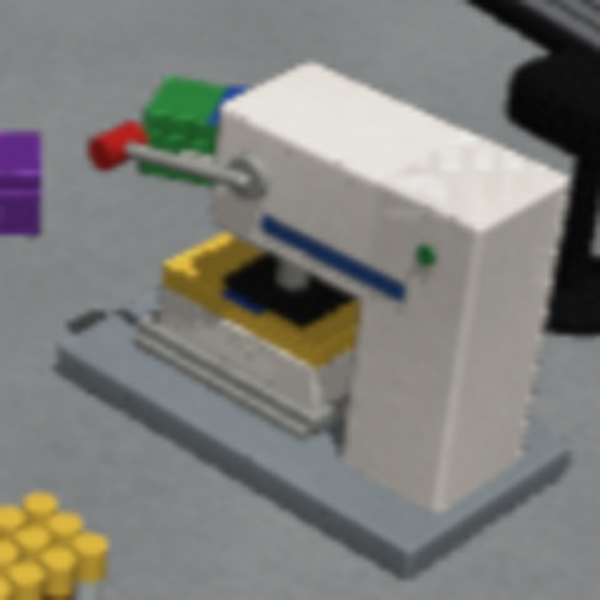

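```bash
cat >> h.py <<'E'
YAW=np.radians(13.75); O=np.array([615.3,259.5]); RP=np.array([[np.cos(YAW),-np.sin(YAW)],[np.sin(YAW),np.cos(YAW)]])
def toP(p): p=np.asarray(p,float); return np.concatenate([(p[...,:2]-O)@RP,p[...,2:]],-1)
def toW(p): p=np.asarray(p,float); return np.concatenate([p[...,:2]@RP.T+O,p[...,2:]],-1)
E
python3 - <<'E'
from h import *
np.set_printoptions(precision=1,suppress=True)
for n,b in(("top",(170,210,260,270)),("scene",(380,190,450,270))):
    im,d,ci,P,hsv=load(n)
    for c in("red","yellow"):
        for m in blobs(im,hsv,c,b):
            m=m&(P[...,2]>(140 if c=="red" else 76)); p=toP(P[m])
            print(n,c,m.sum(),"press frame mean",p.mean(0),"2%",np.percentile(p,3,0),"98%",np.percentile(p,97,0))
    # knob: ray of red centroid onto plane z=150 and 155
    m=blobs(im,hsv,"red",b)[0];q=np.argwhere(m)[:,::-1].mean(0)
    for z in(150,155,160):print(n,q,z,toP(ray(ci,*q,z)))
    # lever arm/pressed: obstacles
im,d,ci,P,hsv=load("top")
for nm,(x0,y0,x1,y1) in dict(purple1=(270,255,335,305),purple2=(205,305,275,370),green=(125,285,190,355),rack=(295,135,355,190),scanner=(85,195,150,255)).items():
    k=np.zeros(d.shape,bool);k[y0:y1,x0:x1]=1;m=k&(P[...,2]>35);p=P[m]
    print(nm,p.min(0),p.max(0),toP(p.mean(0)))
im,d,ci,P,hsv=load("scene")
# column yaw/pos from scene top face
m=(P[...,2]>95)&(P[...,2]<106); k=np.zeros(m.shape,bool);k[250:325,230:300]=1
print("scene col",cv2.minAreaRect((P[m&k][:,:2]).astype(np.float32)))
E
```

```text
top red 113 press frame mean [-85.3 -49.1 175.7] 2% [-92.1 -61.8 159.7] 98% [-74.8 -34.2 170.8]
top yellow 396 press frame mean [-36.9  -1.   82.8] 2% [-58.2 -27.   76.6] 98% [-14.9  25.   84.1]
top [234.8 248. ] 150 [-81.1 -45.7 150. ]
top [234.8 248. ] 155 [-81.9 -46.3 155. ]
top [234.8 248. ] 160 [-82.7 -46.9 160. ]
scene red 55 press frame mean [-60.9 -70.5 177.3] 2% [-83.7 -65.2 154.7] 98% [-69.  -32.9 171.9]
scene yellow 252 press frame mean [  6.4 -18.6  88. ] 2% [-52.9 -31.7  77. ] 98% [62.6 22.2 90.6]
scene [392.6 208.6] 150 [-93.2 -34.9 150. ]
scene [392.6 208.6] 155 [-87.3 -41.5 155. ]
scene [392.6 208.6] 160 [-81.4 -48.1 160. ]
purple1 [409.1 -14.6  35.3] [ 507.9  104.1 1267.8] [-183.6 -176.5   56.1]
purple2 [290.3  19.   35.5] [ 409.1  264.8 1267.8] [-278.4    3.2   69.5]
green [323.7  19.   35. ] [ 446.7  460.  1267.8] [-191.1  185.1   67.7]
rack [409.1 -68.2  35. ] [ 810.3   31.2 1267.8] [  84.7 -306.8   96.5]
scanner [409.1  19.   35.2] [ 651.   526.3 1267.8] [ 40.6 219.1 163.9]
scene col ((590.211181640625, -234.9501190185547), (122.43128204345703, 58.18173599243164), 7.07352352142334)
```

The two views agree to about 2 mm: press origin (615,259.5), yaw 13.75°, knob near press (-82,-48,158), column at (589,-235), yaw about 6°. Now I swing over, turning the tool by about 175° so the last joint stays within its range.

```bash
python3 -m handwheel '[20,40,20,0,0,7,1, 45,75,40,0,0,14,1, 70,105,60,0,0,21,1, 95,135,75,0,0,28,1, 115,165,85,0,0,35,1, 135,195,95,0,0,42,1, 150,225,100,0,0,49,1, 165,255,105,0,0,56,1, 180,285,110,0,0,63,1, 195,315,110,0,0,70,1, 210,345,110,0,0,77,1, 225,375,110,0,0,84,1]'
```

```text
t: 1.15
position: [392.9, -120.9, 341.3]
orientation: [1.957, 2.458, 0.0]
contact_force: [0.7, 0.7, 0.2]
width: 1.002
```

```bash
cat >> h.py <<'E'
from scipy.spatial.transform import Rotation as Rt
def tool(az_deg,th_deg):
    az,th=np.radians([az_deg,th_deg]);f=np.array([np.cos(az),np.sin(az),0]);u=np.array([0,0,1.])
    z=np.cos(th)*f-np.sin(th)*u;x=-np.sin(th)*f-np.cos(th)*u
    return np.stack([x,np.cross(z,x),z],1)
def delta(s,pos,R):
    R0=Rt.from_rotvec(s["orientation"])
    return np.round(np.asarray(pos)-s["position"],1),np.round((Rt.from_matrix(R)*R0.inv()).as_rotvec(degrees=True),1)
E
python3 - <<'E'
from h import *; from rig import robot
s=robot.sense();print(np.round(s["qpos"],3))
print(delta(s,toW([-82-60,-48,158+60]),tool(13.75,90)))
R1=tool(13.75,90);R2=tool(13.75,45)
print((Rt.from_matrix(R2)*Rt.from_matrix(R1).inv()).as_rotvec(degrees=True), toW([-142,-48,218]))
E
```

```text
[-0.462 -0.185  0.103  1.858  0.     0.883]
(array([  95.9,  300. , -123.3]), array([-0. ,  0. , 90.8]))
[ 1.06958652e+01 -4.37103931e+01 -3.26379665e-15] [488.77834892 179.12418394 218.        ]
```

```bash
python3 -m handwheel '[8,25,0,0,0,7,1, 16,50,-5,0,0,14,1, 24,75,-10,0,0,21,1, 32,100,-15,0,0,28,1, 40,125,-20,0,0,35,1, 48,150,-25,0,0,42,1, 56,175,-30,0,0,49,1, 64,200,-35,0,0,56,1, 72,225,-40,0,0,63,1, 80,250,-45,0,0,70,1, 88,275,-50,0,0,77,1, 96,300,-50,0,0,84,1]'
python3 - <<'E'
from h import *; from rig import robot
s=robot.sense();print(np.round(s["qpos"],3))
print(delta(s,toW([-142,-48,218]),tool(13.75,45)))
E
```

```text
t: 2.15
position: [488.1, 178.7, 289.7]
orientation: [0.191, -3.133, 0.001]
contact_force: [0.2, -0.3, -0.7]
width: 1.002
[ 0.222  0.061  0.23   1.742 -0.     0.1  ]
(array([  0.7,   0.4, -71.7]), array([  8.1, -44.4,   6.4]))
```

```bash
python3 -m handwheel '[0,0,-10,1.2,-6.3,0.9,1, 0,0,-20,2.3,-12.7,1.8,1, 0,0,-30,3.5,-19,2.7,1, 0,0,-40,4.6,-25.4,3.7,1, 0,0,-50,5.8,-31.7,4.6,1, 0,0,-60,7,-38,5.5,1, 0,0,-70,8.1,-44.4,6.4,1, 0,0,-72,8.1,-44.4,6.4,1, 0,0,-72,8.1,-44.4,6.4,1]'
python3 - <<'E'
from h import *; from rig import robot
s=robot.sense();print(np.round(s["qpos"],3))
print(delta(s,toW([-142,-48,218]),tool(13.75,45)))
n="wrist"
s=robot.sense();ci=robot.camera_info(n);p,d=robot.snapshot(n)
cv2.imwrite(f"pics/{n}1.png",p[:,:,::-1]); np.save(f"{n}1.npy",d); np.savez(f"{n}1_ci.npz",**ci)
E
```

```text
t: 2.9
position: [480.8, 175.8, 201.2]
orientation: [-0.276, 2.366, 0.118]
contact_force: [0.5, -0.3, -0.6]
width: 0.996
[ 0.204 -0.857 -0.836  0.829  0.025 -0.018]
(array([ 8. ,  3.3, 16.8]), array([ 0. , -1.4,  0.3]))
```

View pics/wrist1.png

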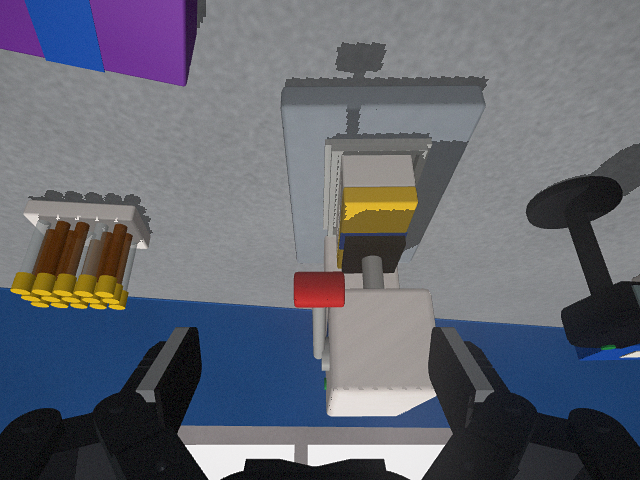

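Run:
```python
from h import *; from rig import robot
np.set_printoptions(precision=1,suppress=True)
s=robot.sense();print(np.round(s["qpos"],3),s["position"],s["t"])
im,d,ci,P,hsv=load("wrist",1)
for c,b in(("red",(280,260,360,320)),("yellow",(330,170,430,280))):
    for m in blobs(im,hsv,c,b):
        p=toP(P[m]);q=np.argwhere(m)[:,::-1]
        print(c,m.sum(),q.mean(0),np.median(p,0),np.percentile(p,3,0),np.percentile(p,97,0))
        if c=="red":
            # centre: along ray, push ~ depth of axis
            for z in(150,154,158,162): print(toP(ray(ci,*q.mean(0),z)))
```

```text
[ 0.2 -0.9 -0.8  0.8  0.  -0. ] [486.9 177.  215.1] 2.95
red 1391 [320.3 290.7] [-90.6 -46.1 161.1] [-92.9 -60.7 150.1] [-82.2 -33.4 166.7]
[-63.3 -46.2 150. ]
[-73.7 -46.3 154. ]
[-84.1 -46.4 158. ]
[-94.5 -46.5 162. ]
yellow 3448 [375.8 210.7] [-48.3  -2.3  78.3] [-58.6 -28.   65.2] [22.  25.2 79.3]
```

```bash
python3 -m handwheel '[0,0,0,0,0,0,1, 0,0,0,0,0,0,1, 0,0,0,0,0,0,1]'
python3 - <<'E'
from h import *; from rig import robot
s=robot.sense();print(np.round(s["qpos"],3))
print(delta(s,toW([-68,-47.5,144]),tool(13.75,45)))
E
```

```text
t: 3.2
position: [492.9, 178.3, 230.4]
orientation: [-0.273, 2.33, 0.121]
contact_force: [-0.7, -1.0, 0.8]
width: 0.998
[ 0.204 -0.847 -0.796  0.823  0.025 -0.019]
(array([ 67.6,  18.9, -86.4]), array([-0.4,  0.7,  0.3]))
```

```bash
python3 -m handwheel '[14,4,-18,0,0,0,1, 28,8,-36,0,0,0,1, 42,12,-54,0,0,0,1, 56,16,-72,0,0,0,1, 68,19,-86,0,0,0,1, 68,19,-86,0,0,0,1, 68,19,-86,0,0,0,1]'
python3 - <<'E'
from h import *; from rig import robot
s=robot.sense();print(np.round(s["qpos"],3))
print(delta(s,toW([-68,-47.5,144]),tool(13.75,45)))
n="wrist"
ci=robot.camera_info(n);p,d=robot.snapshot(n)
cv2.imwrite(f"pics/{n}2.png",p[:,:,::-1]); np.save(f"{n}2.npy",d); np.savez(f"{n}2_ci.npz",**ci)
E
```

```text
t: 3.78
position: [558.7, 196.9, 135.5]
orientation: [-0.274, 2.341, 0.12]
contact_force: [-0.3, 0.3, 0.4]
width: 1.0
[ 0.217 -0.564 -0.838  0.51   0.016 -0.009]
(array([1.9, 0.3, 8.5]), array([-0.3,  0.1,  0.3]))
```

View pics/wrist2.png

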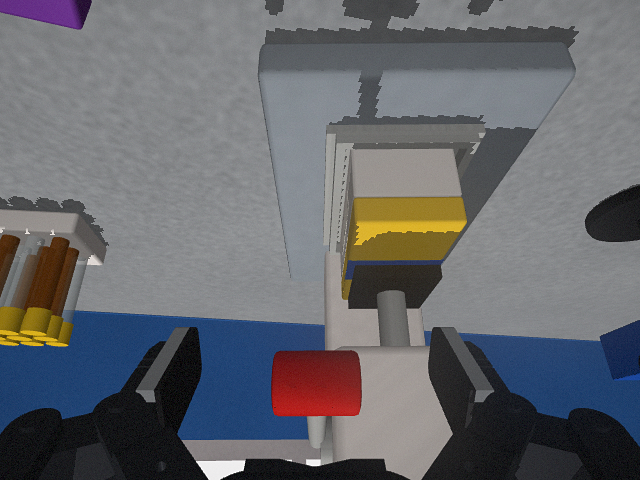

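Run:
```python
from h import *; from rig import robot
np.set_printoptions(precision=1,suppress=True)
s=robot.sense();print(s["position"],s["t"])
im,d,ci,P,hsv=load("wrist",2)
m=blobs(im,hsv,"red",(250,330,380,430))[0]
p=P[m];T=(p-s["position"])@Rt.from_rotvec(s["orientation"]).as_matrix()
print("tool frame",np.percentile(T,2,0),T.mean(0),np.percentile(T,98,0)); pp=toP(p);print("press",np.percentile(pp,2,0),pp.mean(0),np.percentile(pp,98,0))
print(delta(s,toW([-68,-47.5,144]),tool(13.75,45)))
```

```text
[558.7 196.9 136.7] 3.8333
tool frame [-12.7 -13.7 -33.3] [ -1.5   1.  -30.3] [  5.3  14.2 -21.2]
press [-93.1 -61.  148. ] [-90.3 -46.3 159.1] [-82.  -33.1 166.8]
(array([1.8, 0.3, 7.3]), array([-0.3,  0.2,  0.3]))
```

The knob sits between the pads, at tool frame (-2,0.5,-22) against a pad centre of about (0,0,-21). I close on it.

```bash
python3 -m handwheel '[0,0,0,0,0,0,0, 0,0,0,0,0,0,0, 0,0,0,0,0,0,0, 0,0,0,0,0,0,0, 0,0,0,0,0,0,0, 0,0,0,0,0,0,0, 0,0,0,0,0,0,0, 0,0,0,0,0,0,0]'
python3 - <<'E'
from h import *; from rig import robot
np.set_printoptions(precision=1,suppress=True)
s=robot.sense();print(s["position"],toP(s["position"]),s["t"])
# arc: knob centre k0 (press), constant orientation; steps
piv=np.array([10,-48,175.]);a0=np.degrees(np.arctan2(158.5-175,82+10))
for a in range(-10,81,10):
    r=lambda t:np.array([-95*np.cos(np.radians(t)),0,95*np.sin(np.radians(t))])
    dd=r(a)-r(a0); w=toW(dd)-toW([0,0,0]); print(a,w)
E
```

```text
t: 4.5
position: [556.6, 196.8, 133.9]
orientation: [-0.275, 2.341, 0.121]
contact_force: [-3.3, -0.1, 2.3]
width: 0.337
[556.6 196.8 133.9] [-71.9 -46.9 133.9] 4.5
-10 [-0.  -0.   0.3]
0 [-1.4 -0.4 16.8]
10 [-0.  -0.  33.3]
20 [ 4.1  1.  49.3]
30 [10.9  2.7 64.3]
40 [20.1  4.9 77.8]
50 [31.5  7.7 89.5]
60 [44.7 10.9 99. ]
70 [ 59.3  14.5 106. ]
80 [ 74.8  18.3 110.3]
```

```bash
python3 -m handwheel '[0,0,0,0,0,0,0.6, 0,0,0,0,0,0,0.6, 3,1,4,0,0,0,0.6, 5,1,7,0,0,0,0.6, 5,1,7,0,0,0,0.6, 5,1,7,0,0,0,0, 5,1,7,0,0,0,0, 5,1,7,0,0,0,0, 5,1,7,0,0,0,0, 5,1,7,0,0,0,0, 5,1,7,0,0,0,0, 5,1,7,0,0,0,0]'
```

```text
t: 5.5
position: [561.4, 197.9, 140.3]
orientation: [-0.275, 2.341, 0.121]
contact_force: [-0.4, 3.8, -0.2]
width: 0.338
```

```bash
python3 -m handwheel '[-1,0,8,0,0,0,0, -1,0,16,0,0,0,0, -1,0,25,0,0,0,0, 0,0,33,0,0,0,0, 2,0,41,0,0,0,0, 4,1,49,0,0,0,0, 7,2,57,0,0,0,0, 11,3,64,0,0,0,0, 15,4,71,0,0,0,0, 20,5,78,0,0,0,0, 20,5,78,0,0,0,0, 20,5,78,0,0,0,0]'
```

```text
t: 6.5
position: [578.9, 202.2, 214.6]
orientation: [-0.275, 2.35, 0.12]
contact_force: [-10.0, -0.3, -0.3]
width: 0.339
```

```bash
python3 -m handwheel '[5,1,6,0,0,0,0, 11,3,12,0,0,0,0, 18,4,17,0,0,0,0, 25,6,21,0,0,0,0, 32,8,25,0,0,0,0, 39,10,28,0,0,0,0, 47,12,31,0,0,0,0, 53,13,31,0,0,0,0, 53,13,31,0,0,0,0, 53,13,31,0,0,0,0, 53,13,31,0,0,0,0]'
python3 - <<'E'
from h import *; from rig import robot
np.set_printoptions(precision=1,suppress=True)
s=robot.sense();print(toP(s["position"]))
for n in("wrist","scene"):
    ci=robot.camera_info(n);p,d=robot.snapshot(n)
    cv2.imwrite(f"pics/{n}3.png",p[:,:,::-1]); np.save(f"{n}3.npy",d); np.savez(f"{n}3_ci.npz",**ci)
im,d,ci,P,hsv=load("scene",3)
for m in blobs(im,hsv,"red",(370,120,480,250),8):
    p=toP(P[m]);print(m.sum(),np.argwhere(m).mean(0)[::-1],np.percentile(p,5,0),np.median(p,0),np.percentile(p,95,0))
E
```

```text
t: 7.42
position: [635.0, 216.0, 251.1]
orientation: [-0.274, 2.339, 0.121]
contact_force: [-3.3, 2.2, 1.7]
width: 0.342
[  8.8 -47.  251.1]
31 [415.4 180.7] [-19.5 -47.  265.2] [-11.9 -40.6 273.4] [ -8.4 -31.  277.2]
```

View pics/scene3.png

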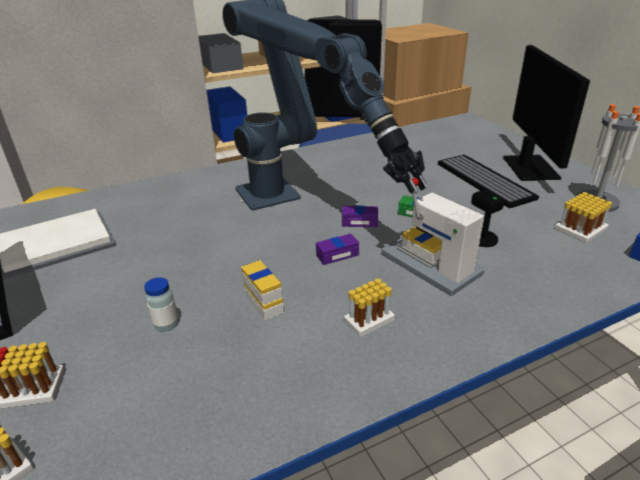

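View pics/wrist3.png

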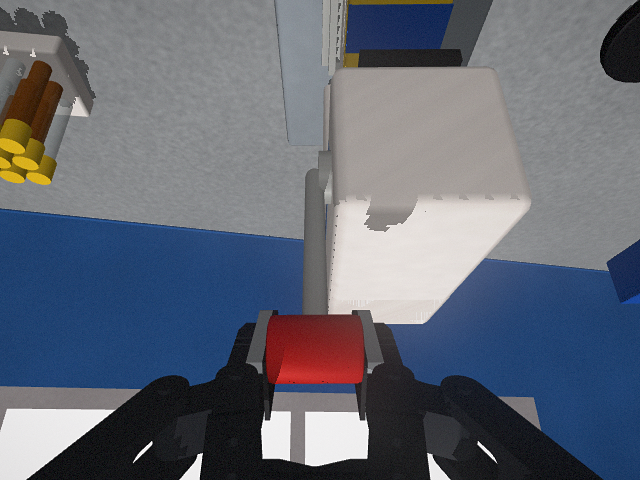

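Run:
```python
from h import *
np.set_printoptions(precision=1,suppress=True)
im,d,ci,P,hsv=load("wrist",3)
m=blobs(im,hsv,"red",(250,300,390,400),50)[0]
cam=-ci["R"].T@ci["t"]
p=P[m];near=p.mean(0);c=near+(near-cam)/np.linalg.norm(near-cam)*9;pc=toP(c);print(toP(near),pc,"angle",np.degrees(np.arctan2(pc[2]-175,10-pc[0])),np.hypot(pc[2]-175,10-pc[0]))
# foot underside/carton
im,d,ci,P,hsv=load("scene",3)
for m in blobs(im,hsv,"yellow",(385,220,450,265))+blobs(im,hsv,"blue",(385,220,450,265)):
    p=toP(P[m]);print(m.sum(),np.percentile(p,3,0),np.percentile(p,97,0))
```

```text
[-28.8 -46.6 267.4] [-20.  -46.6 265.7] angle 71.72239636196628 95.51687613899804
419 [-51.7 -31.2  69.6] [61.8 20.6 84.7]
55 [ 28.7 -42.  148.3] [115.7 -37.2 155.3]
71 [-11.4 -26.9  78.6] [16.3 16.5 86.9]
```

```bash
python3 -m handwheel '[0,0,0,0,0,0,1, 0,0,0,0,0,0,1, 0,0,0,0,0,0,1, 0,0,0,0,0,0,1, -4,-1,4,0,0,0,1, -12,-3,12,0,0,0,1, -22,-5,22,0,0,0,1, -34,-8,34,0,0,0,1, -46,-11,46,0,0,0,1, -58,-14,58,0,0,0,1]'
python3 - <<'E'
from h import *; from rig import robot
np.set_printoptions(precision=1,suppress=True)
s=robot.sense();print(toP(s["position"]))
c=np.array([576.5,201.5,307.3])
for p in([-110,0,170],[-88,0,111],[-24,0,47]): w=toW(p);print(w,w-c); c=w
E
```

```text
t: 8.35
position: [575.6, 201.1, 309.0]
orientation: [-0.274, 2.34, 0.12]
contact_force: [-0.6, 0.8, -0.1]
width: 0.997
[-52.5 -47.3 309. ]
[508.5 233.4 170. ] [ -68.    31.9 -137.3]
[529.8 238.6 111. ] [ 21.4   5.2 -59. ]
[592.  253.8  47. ] [ 62.2  15.2 -64. ]
```

```bash
python3 -m handwheel '[-10,4,-16,0,0,0,1, -20,9,-36,0,0,0,1, -32,15,-60,0,0,0,1, -44,20,-86,0,0,0,1, -56,26,-110,0,0,0,1, -64,30,-128,0,0,0,1, -68,31,-137,0,0,0,1, -68,31,-137,0,0,0,1, -68,31,-137,0,0,0,1, -68,31,-137,0,0,0,1]'
python3 - <<'E'
from h import *; from rig import robot
np.set_printoptions(precision=1,suppress=True)
s=robot.sense();print(toP(s["position"]),delta(s,s["position"],tool(13.75,45))[1])
for n in("wrist","top"):
    ci=robot.camera_info(n);p,d=robot.snapshot(n)
    cv2.imwrite(f"pics/{n}4.png",p[:,:,::-1]); np.save(f"{n}4.npy",d); np.savez(f"{n}4_ci.npz",**ci)
im,d,ci,P,hsv=load("wrist",4)
for c in("yellow","red"):
  for m in blobs(im,hsv,c,(200,0,480,479),100):
    p=toP(P[m]);print(c,m.sum(),np.argwhere(m).mean(0)[::-1],np.percentile(p,2,0),np.percentile(p,98,0))
E
```

```text
t: 9.18
position: [510.1, 232.6, 173.8]
orientation: [-0.273, 2.337, 0.121]
contact_force: [-0.3, 0.1, -0.2]
width: 0.999
[-108.6   -1.1  173.8] [-0.4  0.3  0.3]
yellow 4572 [316.5 204.8] [-58.8 -26.6  64.6] [-14.7  26.3  79.3]
yellow 1322 [316.9 260.3] [ 18.7 -26.3  78. ] [58.9 26.4 79.2]
```

View pics/wrist4.png

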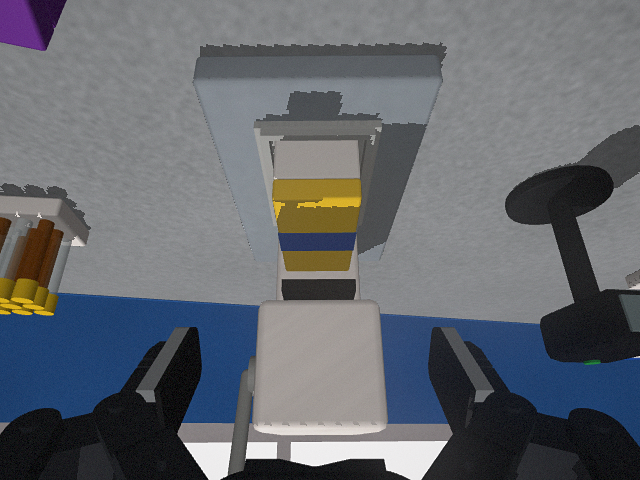

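View pics/top4.png

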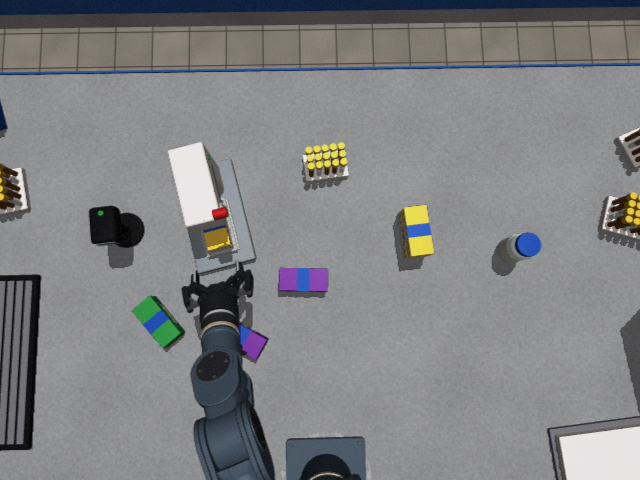

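The lever stands up, the foot is clear, and the carton is centred in the bed: lid x ±59, y ±26.5 in the press frame, top at 79 mm. I go in for the grasp.

```bash
python3 -m handwheel '[7,2,-20,0,0,0,1, 14,4,-40,0,0,0,1, 21,6,-59,0,0,0,1, 33,9,-72,0,0,0,1, 46,12,-85,0,0,0,1, 59,15,-98,0,0,0,1, 70,18,-109,0,0,0,1, 78,20,-117,0,0,0,1, 83,21,-122,0,0,0,1, 83,21,-122,0,0,0,1, 83,21,-122,0,0,0,1, 83,21,-122,0,0,0,1]'
python3 - <<'E'
from h import *; from rig import robot
np.set_printoptions(precision=1,suppress=True)
s=robot.sense();print(toP(s["position"]),delta(s,s["position"],tool(13.75,45))[1])
for n in("wrist",):
    ci=robot.camera_info(n);p,d=robot.snapshot(n)
    cv2.imwrite(f"pics/{n}5.png",p[:,:,::-1]); np.save(f"{n}5.npy",d); np.savez(f"{n}5_ci.npz",**ci)
E
```

```text
t: 10.28
position: [592.1, 253.5, 49.5]
orientation: [-0.274, 2.34, 0.12]
contact_force: [0.4, -0.3, 0.3]
width: 0.998
[-24.   -0.3  49.5] [-0.3  0.1  0.3]
```

View pics/wrist5.png

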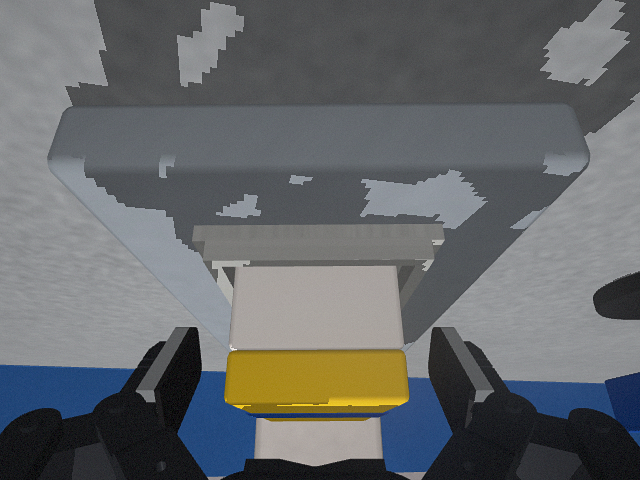

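The carton lies centred between the pads, with its front face at columns 228–408 and the pads at 165 and 455. I close.

```bash
python3 -m handwheel '[0,0,0,0,0,0,0, 0,0,0,0,0,0,0, 0,0,0,0,0,0,0, 0,0,0,0,0,0,0, 0,0,0,0,0,0,0, 0,0,0,0,0,0,0, 0,0,0,0,0,0,0]'
```

```text
t: 10.92
position: [591.9, 253.8, 49.4]
orientation: [-0.274, 2.34, 0.121]
contact_force: [-4.1, -0.9, 5.8]
width: 0.648
```

```bash
python3 -m handwheel '[0,0,3,0,0,0,0, 0,0,7,0,0,0,0, 0,0,11,0,0,0,0, 0,0,15,0,0,0,0, 0,0,19,0,0,0,0, 0,0,21,0,0,0,0, 0,0,21,0,0,0,0, 0,0,21,0,0,0,0, 0,0,21,0,0,0,0]'
python3 - <<'E'
from h import *; from rig import robot
np.set_printoptions(precision=1,suppress=True)
s=robot.sense();print(toP(s["position"]),s["moment"])
for n in("scene","wrist"):
    ci=robot.camera_info(n);p,d=robot.snapshot(n)
    cv2.imwrite(f"pics/{n}6.png",p[:,:,::-1]); np.save(f"{n}6.npy",d); np.savez(f"{n}6_ci.npz",**ci)
im=cv2.imread("pics/scene6.png");cv2.imwrite("pics/scene6_press.png",cv2.resize(im[150:300,360:490],None,fx=4,fy=4,interpolation=cv2.INTER_CUBIC))
E
```

```text
t: 11.67
position: [591.3, 253.4, 69.0]
orientation: [-0.274, 2.342, 0.12]
contact_force: [0.7, -0.7, -2.3]
width: 0.651
[-24.8  -0.2  69. ] [-0.3  1.1  0. ]
```

View pics/scene6_press.png

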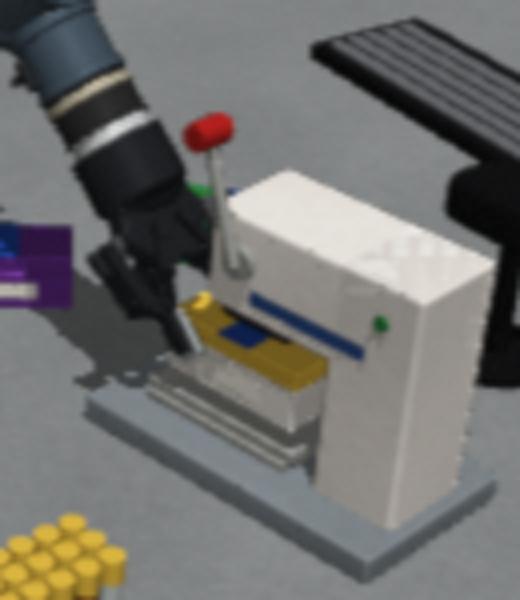

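View pics/wrist6.png

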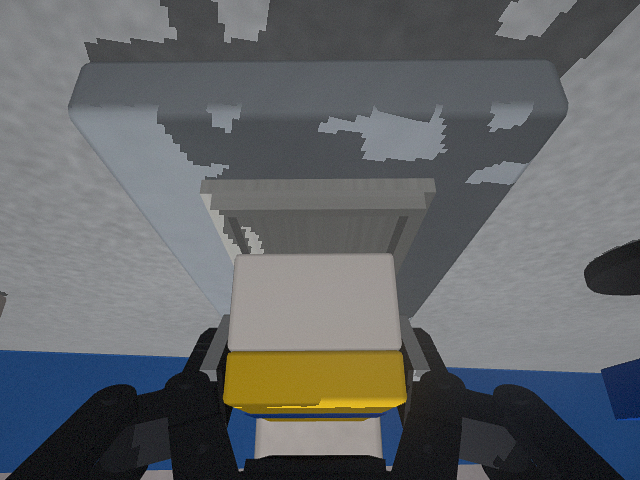

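Run:
```python
from h import *
np.set_printoptions(precision=3,suppress=True)
for i in (3,6):
    im,d,ci,P,hsv=load("scene",i)
    m=np.zeros(d.shape,bool)
    for b in blobs(im,hsv,"yellow",(385,215,450,265)): m|=b
    p=toP(P[m]); 
    # top face only: upper envelope
    x=p[:,0];z=p[:,2]
    for lo in range(-60,60,20):
        s=(x>lo)&(x<lo+20); 
        if s.sum()>8: print(i,lo,s.sum(),np.percentile(z[s],[50,80,95]))
```

```text
3 -60 57 [80.892 82.769 84.388]
3 -40 77 [81.401 82.674 84.23 ]
3 -20 44 [ 81.69   83.984 110.086]
3 0 27 [75.721 80.679 81.806]
3 20 89 [81.104 82.656 84.431]
3 40 94 [81.154 82.733 84.329]
6 -60 26 [101.394 102.624 103.097]
6 -40 43 [101.272 102.403 104.035]
6 -20 32 [ 98.695 102.467 118.119]
6 0 28 [ 97.353  99.326 101.224]
6 20 52 [100.279 102.233 103.185]
6 40 76 [ 99.657 101.544 103.449]
```

```bash
python3 -m handwheel '[-6,-1.5,0,0,0,0,0, -16,-4,0,0,0,0,0, -28,-7,0,0,0,0,0, -40,-10,0,0,0,0,0, -52,-13,0,0,0,0,0, -64,-16,0,0,0,0,0, -76,-19,0,0,0,0,0, -88,-22,0,0,0,0,0, -98,-24,4,0,0,0,0, -106,-26,12,0,0,0,0, -110,-27,24,0,0,0,0, -112,-27,38,0,0,0,0]'
python3 - <<'E'
from h import *; from rig import robot
s=robot.sense();print(np.round(s["qpos"],3),toP(s["position"]),delta(s,s["position"],tool(13.75,45))[1])
E
```

```text
t: 12.77
position: [477.5, 225.9, 105.1]
orientation: [-0.275, 2.345, 0.119]
contact_force: [-0.5, 0.6, -2.4]
width: 0.646
[ 0.37  -0.768 -1.001  0.558 -0.092  0.099] [-1.41848566e+02  9.17488497e-02  1.05149933e+02] [-0.2 -0.1  0.3]
```

```bash
python3 -m handwheel '[0,0,12,0,0,0,0, 0,-4,26,0,0,0,0, 1,-12,42,0,0,0,0, 2,-24,56,0,0,0,0, 3,-40,68,0,0,0,0, 5,-60,78,0,0,0,0, 7,-82,86,0,0,0,0, 9,-106,90,0,0,0,0, 11,-130,92,0,0,0,0, 13,-155,93,0,0,-1,0, 14,-180,93,0,0,-2,0, 15,-205,93,0,0,-3,0]'; python3 -m handwheel '[0,-25,0,0,0,-0.5,0, 1,-50,0,0,0,-1,0, 2,-75,0,0,0,-1.5,0, 3,-100,0,0,0,-2,0, 4,-125,0,0,0,-2.5,0, 5,-150,0,0,0,-3,0, 5,-175,0,0,0,-3.5,0, 5,-200,0,0,0,-4,0, 5,-222,0,0,0,-4.4,0, 5,-240,0,0,0,-4.4,0, 5,-252,0,0,0,-4.4,0, 5,-260,0,0,0,-4.4,0]'; python3 -m handwheel '[0,0,0,0,0,0,0, 0,0,0,0,0,0,0, 0,0,0,0,0,0,0, 0,0,0,0,0,0,0]'
python3 - <<'E'
from h import *; from rig import robot
np.set_printoptions(precision=1,suppress=True)
s=robot.sense();print(s["position"],np.round(s["qpos"],3),delta(s,s["position"],tool(6.35,45))[1])
for n in("scene","wrist","top"):
    ci=robot.camera_info(n);p,d=robot.snapshot(n)
    cv2.imwrite(f"pics/{n}7.png",p[:,:,::-1]); np.save(f"{n}7.npy",d); np.savez(f"{n}7_ci.npz",**ci)
E
```

```text
t: 13.77
position: [494.1, 20.0, 200.3]
orientation: [-0.211, 2.346, 0.092]
contact_force: [-0.0, -0.1, -3.1]
width: 0.649
t: 14.77
position: [499.1, -240.4, 200.0]
orientation: [-0.12, 2.353, 0.054]
contact_force: [-0.2, 0.1, -2.9]
width: 0.647
t: 15.1
position: [499.5, -237.6, 200.3]
orientation: [-0.124, 2.352, 0.057]
contact_force: [-0.5, -1.0, -1.8]
width: 0.65
[ 499.5 -237.6  200.3] [-0.9 -0.5 -0.6  1.   0.7 -0.9] [-0.3  0.1  0.2]
```

View pics/wrist7.png

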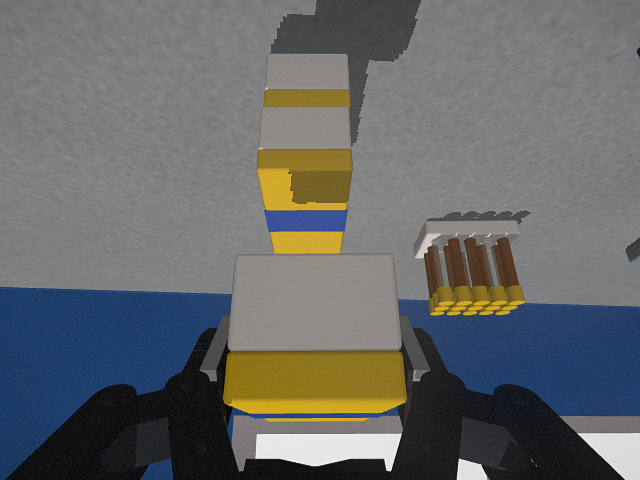

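View pics/scene7.png

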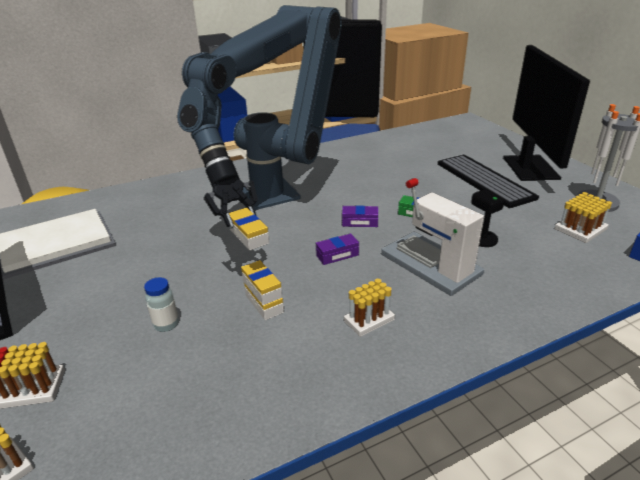

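View pics/top7.png

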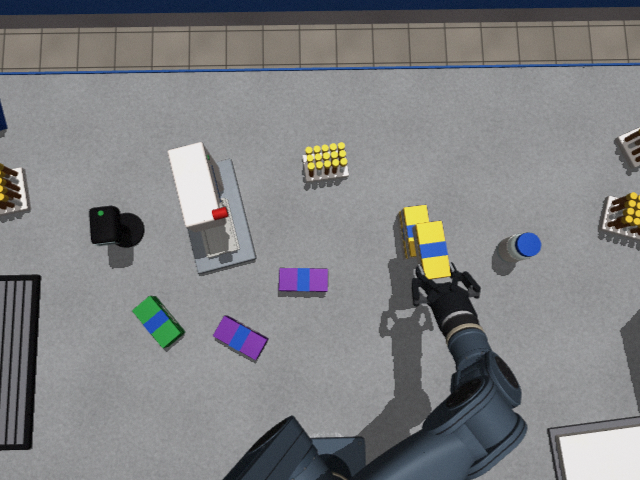

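Run:
```python
from h import *; from rig import robot
np.set_printoptions(precision=2,suppress=True)
s=robot.sense(); print(s["position"])
def yb(hsv,box):
    m=np.zeros(hsv.shape[:2],np.uint8)
    for c in("yellow","blue"): m|=cv2.inRange(hsv,*map(np.array,M[c]))
    k=np.zeros_like(m);x0,y0,x1,y1=box;k[y0:y1,x0:x1]=255
    return (m&k)>0
def rect(name,n,i,box,z0,z1,ang0=6):
    im,d,ci,P,hsv=load(n,i);m=yb(hsv,box)&(P[...,2]>z0)&(P[...,2]<z1);p=P[m]
    r=cv2.minAreaRect(p[:,:2].astype(np.float32)); bl=blobs(im,hsv,"blue",box,30)
    print(name,n,i,m.sum(),"centre",np.array(r[0]),"size",np.array(r[1]),"ang",r[2],"z",np.median(p[:,2]),"blue",[P[b&(P[...,2]>z0)&(P[...,2]<z1)].mean(0) for b in bl])
rect("held","top",7,(405,210,465,285),220,240)
rect("held","scene",7,(215,195,280,255),220,240)
rect("col","top",0,(380,190,450,270),93,106)
rect("col","scene",0,(230,250,300,325),95,106)
rect("col","scene",7,(230,250,300,325),95,106)
# wrist: column top face and front faces
im,d,ci,P,hsv=load("wrist",7)
m=yb(hsv,(240,140,370,256))
bl=blobs(im,hsv,"blue",(250,200,360,240),50)[0]; print("wrist blue stripe",P[bl].mean(0),np.percentile(P[bl],2,0),np.percentile(P[bl],98,0))
p=P[m]; t=p[(p[:,2]>95)&(p[:,2]<104)]
# left/right edges per row -> yaw
L=[];Rr=[]
for v in range(170,240,4):
    u=np.where(m[v])[0]
    if len(u)>10: L.append(P[v,u[0]+1]);Rr.append(P[v,u[-1]-1])
L=np.array(L);Rr=np.array(Rr)
for e in(L,Rr): f=np.polyfit(e[:,0],e[:,1],1);print("edge ang",np.degrees(np.arctan(f[0])),"y at 589",np.polyval(f,589),e[:,2].mean())
fr=t[t[:,0]<np.percentile(t[:,0],3)];print("front edge x min",np.percentile(t,1,0),t[:,0].min())
# held carton front face in wrist view
m2=(d>0)&(d<260);k=np.zeros(d.shape,bool);k[258:345,240:395]=1
p=P[m2&k];print("held face",p.mean(0),p.min(0),p.max(0))
c,_,vt=np.linalg.svd(p-p.mean(0),full_matrices=False);print("normal",vt[2])
```

```text
[ 499.61 -237.82  200.42]
held top 7 1447 centre [ 525.87 -235.2 ] size [120.06  57.08] ang 6.191885948181152 z 230.53171845952667 blue [array([nan, nan, nan]), array([ 525.49, -234.85,  230.74])]
held scene 7 611 centre [ 524.14 -235.37] size [132.44  58.92] ang 5.332083225250244 z 232.4427535200411 blue [array([ 527.87, -234.04,  233.24])]
col top 0 1119 centre [ 587.74 -234.23] size [119.43  56.17] ang 5.638735771179199 z 99.67150263622024 blue [array([ 587.85, -233.98,  100.13])]
col scene 0 619 centre [ 590.57 -234.81] size [121.54  58.1 ] ang 6.595959186553955 z 101.81889997837504 blue [array([ 589.88, -233.77,  102.12])]
col scene 7 609 centre [ 590.23 -234.67] size [123.05  57.83] ang 6.940061569213867 z 101.71391598615345 blue [array([ 590.16, -233.68,  102.33])]
wrist blue stripe [ 586.1  -234.45  100.08] [ 573.32 -261.04   98.26] [ 603.23 -207.41   99.79]
edge ang 5.887256250893101 y at 589 -261.08641934536956 98.57213796888631
edge ang 6.069686334479384 y at 589 -207.25965662940067 98.59737280529271
front edge x min [ 527.24 -265.34   95.54] 525.8159024842066
held face [ 466.72 -240.72  197.92] [ 461.99 -267.18  181.92] [ 471.52 -213.58  212.54]
normal [-0.99 -0.11  0.  ]<stdin>:12: RuntimeWarning: Mean of empty slice.
  ret = um.true_divide(
```

Held carton against column, same camera each time: shift (62.2, 0.4) mm, yaw difference about 0.3°, and the height to go is 80.8 mm. All three cameras agree within about 1 mm. I go above the column and partly down.

```bash
python3 -m handwheel '[8,0,0,0,0,0,0, 20,0,0,0,0,-0.3,0, 34,0,0,0,0,-0.3,0, 48,0,0,0,0,-0.3,0, 58,0.4,-5,0,0,-0.3,0, 62,0.4,-15,0,0,-0.3,0, 62,0.4,-28,0,0,-0.3,0, 62,0.4,-42,0,0,-0.3,0, 62,0.4,-54,0,0,-0.3,0, 62,0.4,-62,0,0,-0.3,0, 62,0.4,-66,0,0,-0.3,0, 62,0.4,-68,0,0,-0.3,0]'; python3 -m handwheel '[0,0,0,0,0,0,0, 0,0,0,0,0,0,0, 0,0,0,0,0,0,0, 0,0,0,0,0,0,0]';python3 - <<'E'
from h import *; from rig import robot
np.set_printoptions(precision=2,suppress=True)
s=robot.sense();print(s["position"],delta(s,s["position"],tool(5.95,45))[1])
for n in("scene","wrist","top"):
    ci=robot.camera_info(n);p,d=robot.snapshot(n)
    cv2.imwrite(f"pics/{n}8.png",p[:,:,::-1]); np.save(f"{n}8.npy",d); np.savez(f"{n}8_ci.npz",**ci)
im,d,ci,P,hsv=load("top",8)
for c in("blue","yellow"):
    for m in blobs(im,hsv,c,(380,170,460,270),40): print(c,m.sum(),P[m].mean(0),np.median(P[m][:,2]))
m=(P[...,2]>150)&(P[...,2]<170)&(sum(cv2.inRange(hsv,*map(np.array,M[c])) for c in("yellow","blue"))>0);m[:,:380]=0;m[:,460:]=0
print(cv2.minAreaRect(P[m][:,:2].astype(np.float32)))
E
```

```text
t: 16.25
position: [561.5, -237.5, 131.3]
orientation: [-0.116, 2.353, 0.056]
contact_force: [-0.1, -0.4, -2.4]
width: 0.648
t: 16.58
position: [562.0, -238.7, 133.6]
orientation: [-0.117, 2.351, 0.053]
contact_force: [0.1, 0.6, -2.0]
width: 0.646
[ 562.   -238.67  133.62] [-0.2  0.2  0.2]
blue 297 [ 586.92 -234.68  167.24] 163.57851249390458
yellow 478 [ 624.35 -229.44  167.53] 163.33247615910818
yellow 57 [ 619.74 -200.52  116.53] 98.27162622009962
yellow 503 [ 549.13 -238.75  167.06] 163.15132582194616
((587.9844360351562, -236.06300354003906), (120.23082733154297, 56.58668518066406), 6.1660380363464355)
```

View pics/wrist8.png

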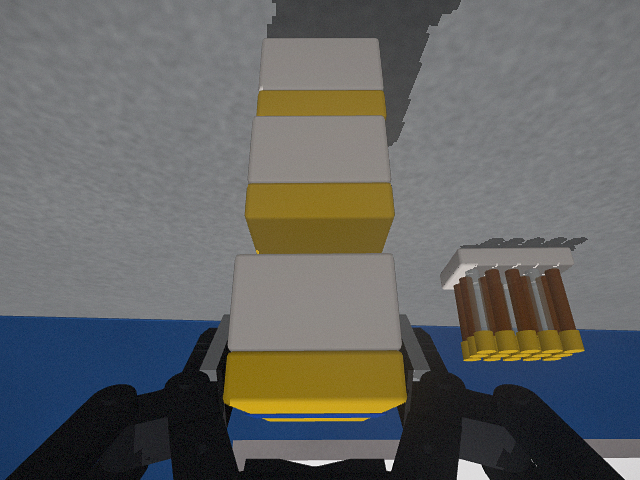

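Run:
```python
from h import *; from rig import robot
np.set_printoptions(precision=2,suppress=True)
s=robot.sense();print(s["position"])
im,d,ci,P,hsv=load("wrist",8)
def rowmid(v,u0,u1,lo,hi):
    # horizontal depth-step limits on row v between lo and hi
    r=np.where((d[v,lo:hi]>u0)&(d[v,lo:hi]<u1))[0]+lo
    return r[0],r[-1],P[v,r[0]+1],P[v,r[-1]-1]
for nm,v in(("col lid",200),("col body",150),("held",300),("held",280)):
    dc=np.median(d[v,300:330]);a,b,pl,pr=rowmid(v,dc-8,dc+8,225,410);print(nm,v,a,b,pl,pr,"mid",(pl+pr)/2)
```

```text
[ 561.71 -238.42  132.95]
col lid 200 246 392 [ 531.98 -267.24   91.71] [ 527.41 -213.46   91.3 ] mid [ 529.69 -240.35   91.5 ]
col body 150 250 387 [ 532.75 -267.37   67.65] [ 526.77 -213.68   68.24] mid [ 529.76 -240.53   67.95]
held 300 231 397 [ 532.07 -269.45  130.72] [ 527.37 -215.17  130.6 ] mid [ 529.72 -242.31  130.66]
held 280 233 395 [ 531.54 -269.32  123.85] [ 526.83 -215.38  123.7 ] mid [ 529.18 -242.35  123.77]
```

```bash
python3 -m handwheel '[0,1,-1,0,0,0,0, 0,1.9,-3,0,0,0,0, 0,1.9,-6,0,0,0,0, 0,1.9,-8,0,0,0,0, 0,1.9,-10,0,0,0,0, 0,1.9,-11,0,0,0,0, 0,1.9,-11.5,0,0,0,0, 0,1.9,-12,0,0,0,0, 0,1.9,-12,0,0,0,0, 0,1.9,-12,0,0,0,0]'; python3 -m handwheel '[0,0,-0.5,0,0,0,0, 0,0,-1,0,0,0,0, 0,0,-1,0,0,0,0, 0,0,-1,0,0,0,0]'
```

```text
t: 17.57
position: [561.6, -236.3, 120.4]
orientation: [-0.116, 2.352, 0.054]
contact_force: [-0.6, 0.8, -2.1]
width: 0.646
t: 17.9
position: [561.6, -236.4, 119.5]
orientation: [-0.116, 2.352, 0.054]
contact_force: [0.1, -0.4, -2.4]
width: 0.649
```

Fz still shows the carton's weight, so there is no contact yet. I lower in small steps.

```bash
python3 -m handwheel '[0,0,-0.5,0,0,0,0, 0,0,-1,0,0,0,0, 0,0,-1,0,0,0,0, 0,0,-1,0,0,0,0]';python3 - <<'E'
from h import *; from rig import robot
s=robot.sense();print(s["position"],s["contact_force"],s["moment"])
E
python3 -m handwheel '[0,0,-0.5,0,0,0,0, 0,0,-1,0,0,0,0, 0,0,-1,0,0,0,0, 0,0,-1,0,0,0,0]';python3 - <<'E'
from h import *; from rig import robot
np.set_printoptions(precision=2,suppress=True)
s=robot.sense();print(s["position"],s["contact_force"],s["moment"])
n="scene"
ci=robot.camera_info(n);p,d=robot.snapshot(n)
cv2.imwrite(f"pics/{n}9.png",p[:,:,::-1]); np.save(f"{n}9.npy",d); np.savez(f"{n}9_ci.npz",**ci)
n="wrist"
ci=robot.camera_info(n);p,d=robot.snapshot(n)
cv2.imwrite(f"pics/{n}9.png",p[:,:,::-1]); np.save(f"{n}9.npy",d); np.savez(f"{n}9_ci.npz",**ci)
im=cv2.imread("pics/scene9.png");cv2.imwrite("pics/scene9c.png",cv2.resize(im[210:330,210:330],None,fx=5,fy=5,interpolation=cv2.INTER_CUBIC))
E
```

```text
t: 18.23
position: [562.0, -236.4, 119.4]
orientation: [-0.117, 2.35, 0.054]
contact_force: [-1.3, 0.2, 1.7]
width: 0.647
[ 562.01666315 -236.42562665  119.37308678] [-1.3077037   0.23391077  1.74320398] [0.14296948 0.74177153 0.12931877]
t: 18.57
position: [562.4, -236.5, 119.4]
orientation: [-0.118, 2.349, 0.053]
contact_force: [-4.6, 1.2, 5.5]
width: 0.651
[ 562.41 -236.52  119.42] [-4.63  1.18  5.49] [0.41 0.77 0.34]
```

View pics/scene9c.png

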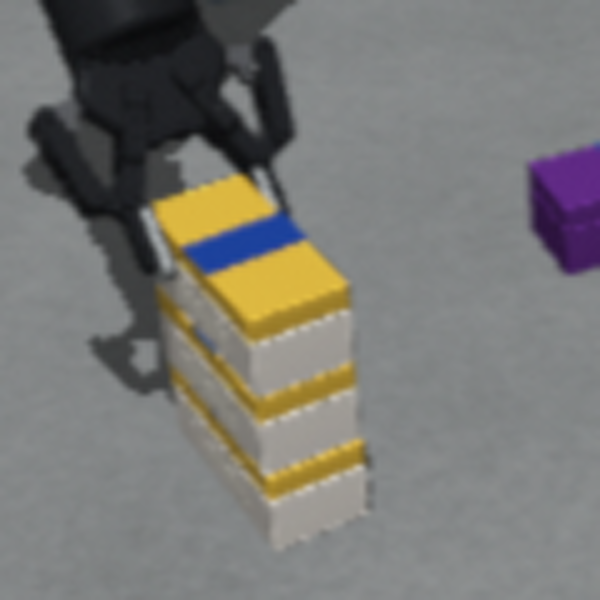

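View pics/wrist9.png

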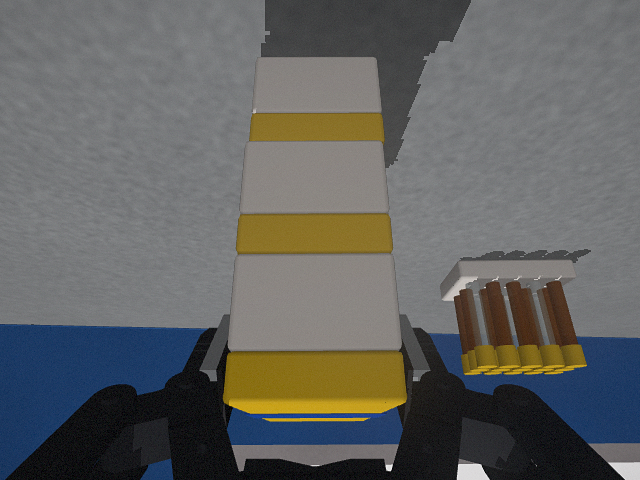

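The carton is in contact and aligned: the stack edges line up in both views, and Fz has gone from -2.4 to +5.5 N. I relieve the press a little and release.

```bash
python3 -m handwheel '[0,0,0.7,0,0,0,0, 0,0,1.2,0,0,0,0, 0,0,1.2,0,0,0,0.68, 0,0,1.2,0,0,0,0.72, 0,0,1.2,0,0,0,0.8, 0,0,1.2,0,0,0,0.9, 0,0,1.2,0,0,0,1, 0,0,1.2,0,0,0,1, 0,0,1.2,0,0,0,1, 0,0,1.2,0,0,0,1]'
python3 - <<'E'
from h import *; from rig import robot
np.set_printoptions(precision=2,suppress=True)
s=robot.sense();print(s["position"],s["contact_force"])
for n in("wrist",):
    ci=robot.camera_info(n);p,d=robot.snapshot(n)
    cv2.imwrite(f"pics/{n}10.png",p[:,:,::-1]); np.save(f"{n}10.npy",d); np.savez(f"{n}10_ci.npz",**ci)
E
```

```text
t: 19.5
position: [561.5, -236.2, 118.4]
orientation: [-0.116, 2.352, 0.054]
contact_force: [0.1, 0.0, 0.6]
width: 0.997
[ 561.49 -236.24  118.45] [0.08 0.02 0.56]
```

View pics/wrist10.png

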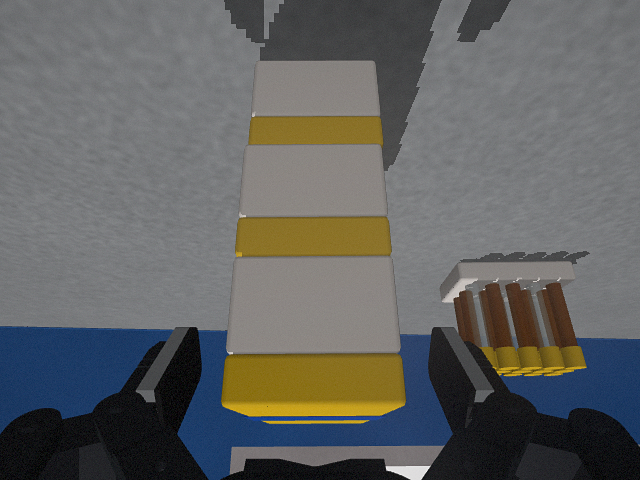

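```bash
python3 -m handwheel '[-3,0,3,0,0,0,1, -9,-1,9,0,0,0,1, -18,-2,18,0,0,0,1, -28,-3,28,0,0,0,1, -40,-4,40,0,0,0,1, -52,-5,54,0,0,0,1, -62,-6,70,0,0,0,1, -70,-7,90,0,0,0,1, -72,-7,110,0,0,0,1, -72,-7,130,0,0,0,1, -72,-7,140,0,0,0,1, -72,-7,142,0,0,0,1]'
python3 - <<'E'
from h import *; from rig import robot
np.set_printoptions(precision=2,suppress=True)
s=robot.sense();print(s["position"],s["contact_force"],np.round(s["qpos"],2))
for n in("top","scene"):
    ci=robot.camera_info(n);p,d=robot.snapshot(n)
    cv2.imwrite(f"pics/{n}11.png",p[:,:,::-1]); np.save(f"{n}11.npy",d); np.savez(f"{n}11_ci.npz",**ci)
im,d,ci,P,hsv=load("top",11)
m=(P[...,2]>140)&(P[...,2]<158)&(sum(cv2.inRange(hsv,*map(np.array,M[c])) for c in("yellow","blue"))>0);m[:,:380]=0;m[:,460:]=0
p=P[m];print("top",cv2.minAreaRect(p[:,:2].astype(np.float32)),np.median(p[:,2]))
A=np.c_[p[:,:2]-p[:,:2].mean(0),np.ones(len(p))];print("tilt",np.linalg.lstsq(A,p[:,2],rcond=None)[0])
for b in blobs(im,hsv,"blue",(380,170,460,270),40): print(P[b].mean(0))
im,d,ci,P,hsv=load("scene",11)
for b in blobs(im,hsv,"blue",(220,220,310,325),40): print("scene blue",P[b].mean(0),np.argwhere(b).mean(0))
E
```

```text
t: 20.55
position: [490.1, -244.4, 264.6]
orientation: [-0.118, 2.348, 0.048]
contact_force: [0.1, 0.2, -0.0]
width: 1.0
[ 490.07 -244.43  264.65] [ 0.09  0.22 -0.02] [-0.96 -0.49 -0.49  1.11  0.67 -0.9 ]
top ((587.5609130859375, -233.9358673095703), (119.81526947021484, 56.106544494628906), 6.3592529296875) 149.56916273826562
tilt [  0.    -0.01 149.42]
[ 587.58 -233.72  149.75]
scene blue [ 606.15 -238.64  164.15] [258.2 258.2]
```

View pics/scene11.png

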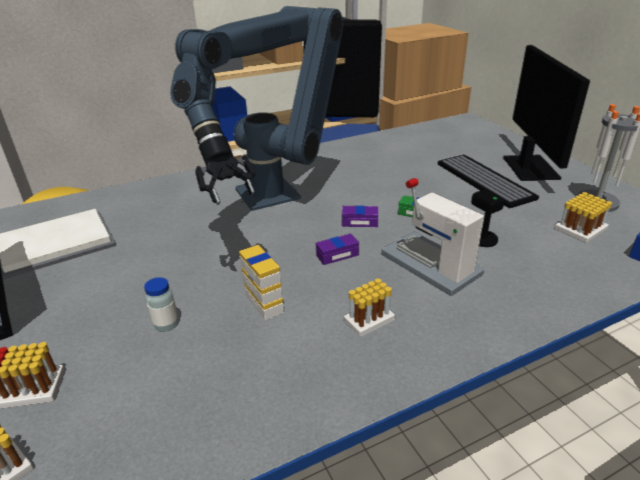

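The carton sits at (587.6,-233.9), yaw 6.4°, top at 149.6 mm and level. The column below was measured at (587.8,-234.1), yaw about 6°. So the placement is good, and I go back to the lever.

```bash
python3 - <<'E'
from h import *
np.set_printoptions(precision=1,suppress=True)
c=np.array([489.5,-243.2,260.5])
for p in([-80,-47,340],[-58,-47,307],[-2,-47,251]): w=toW(p);print(w,w-c); c=w
E
python3 -m handwheel '[0,6,8,0,0,0,1, 2,18,20,0,0,0.5,1, 4,36,32,0,0,1,1, 7,60,45,0,0,1.5,1, 10,85,56,0,0,2,1, 13,110,64,0,0,2.5,1, 16,135,70,0,0,3,1, 19,160,75,0,0,3.5,1, 22,185,78,0,0,4,1, 25,210,80,0,0,4.5,1, 28,235,80,0,0,5,1, 31,260,80,0,0,5.5,1]'
```

```text
[548.8 194.8 340. ] [ 59.3 438.   79.5]
[570.1 200.1 307. ] [ 21.4   5.2 -33. ]
[624.5 213.4 251. ] [ 54.4  13.3 -56. ]
t: 21.65
position: [520.0, 19.2, 341.1]
orientation: [-0.231, 2.344, 0.103]
contact_force: [0.3, -0.1, -0.9]
width: 1.001
```

```bash
python3 -m handwheel '[3,25,0,0,0,0.5,1, 6,50,0,0,0,1,1, 9,75,0,0,0,1.5,1, 12,100,0,0,0,2,1, 16,123,0,0,0,2.3,1, 20,143,0,0,0,2.3,1, 24,160,0,0,0,2.3,1, 27,171,0,0,0,2.3,1, 28,178,0,0,0,2.3,1, 28,178,0,0,0,2.3,1, 28,178,0,0,0,2.3,1, 28,178,0,0,0,2.3,1]'
python3 - <<'E'
from h import *; from rig import robot
np.set_printoptions(precision=2,suppress=True)
s=robot.sense();print(toP(s["position"]),delta(s,s["position"],tool(13.75,45))[1])
ci=robot.camera_info("wrist");p,d=robot.snapshot("wrist")
n="wrist";cv2.imwrite(f"pics/{n}12.png",p[:,:,::-1]); np.save(f"{n}12.npy",d); np.savez(f"{n}12_ci.npz",**ci)
im,d,ci,P,hsv=load(n,12);cam=-ci["R"].T@ci["t"]
for m in blobs(im,hsv,"red",(200,200,450,450),50):
    near=P[m].mean(0);c=near+(near-cam)/np.linalg.norm(near-cam)*9;pc=toP(c);print(np.argwhere(m).mean(0)[::-1],pc,np.degrees(np.arctan2(pc[2]-175,10-pc[0])))
    print("tool",(c-s["position"])@Rt.from_rotvec(s["orientation"]).as_matrix())
E
```

```text
t: 22.65
position: [548.2, 194.4, 340.5]
orientation: [-0.276, 2.342, 0.121]
contact_force: [0.1, -0.4, 0.3]
width: 1.0
[-80.61 -47.28 340.51] [-0.3  0.   0.2]
[317.15 238.82] [-18.79 -45.99 267.13] 72.64655366110024
tool [ 8.34  1.19 95.59]
```

View pics/wrist12.png

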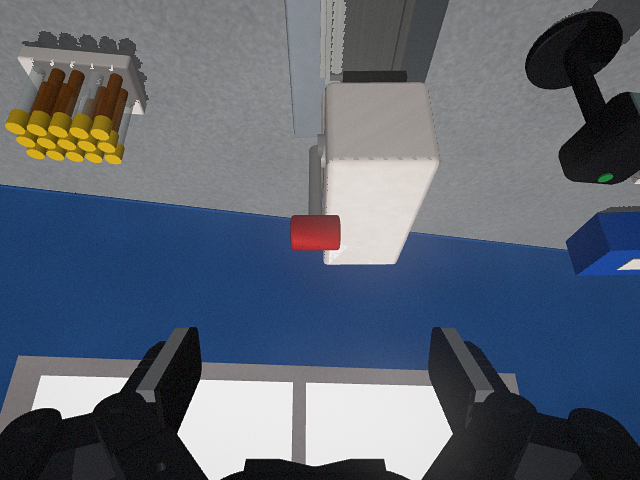

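```bash
python3 -m handwheel '[8,2,-12,0,0,0,1, 20,5,-26,0,0,0,1, 34,8,-42,0,0,0,1, 48,12,-58,0,0,0,1, 60,15,-72,0,0,0,1, 69,17,-82,0,0,0,1, 74,18.6,-88,0,0,0,1, 74,18.6,-88,0,0,0,1, 74,18.6,-88,0,0,0,1, 74,18.6,-88,0,0,0,1]'; python3 -m handwheel '[0,0,0,0,0,0,0, 0,0,0,0,0,0,0, 0,0,0,0,0,0,0, 0,0,0,0,0,0,0, 0,0,0,0,0,0,0, 0,0,0,0,0,0,0, 0,0,0,0,0,0,0, 0,0,0,0,0,0,0]'
python3 - <<'E'
from h import *; from rig import robot
np.set_printoptions(precision=2,suppress=True)
s=robot.sense();print(toP(s["position"]))
ci=robot.camera_info("wrist");p,d=robot.snapshot("wrist")
n="wrist";cv2.imwrite(f"pics/{n}13.png",p[:,:,::-1]); np.save(f"{n}13.npy",d); np.savez(f"{n}13_ci.npz",**ci)
im,d,ci,P,hsv=load(n,13);cam=-ci["R"].T@ci["t"]
for m in blobs(im,hsv,"red",(200,200,450,450),50):
    near=P[m].mean(0);c=near+(near-cam)/np.linalg.norm(near-cam)*9;pc=toP(c);print(np.argwhere(m).mean(0)[::-1],pc,np.degrees(np.arctan2(pc[2]-175,10-pc[0])))
    print("tool",(c-s["position"])@Rt.from_rotvec(s["orientation"]).as_matrix())
r=lambda t:np.array([-95*np.cos(np.radians(t)),0,95*np.sin(np.radians(t))])
a0=73
for a in range(68,-23,-5):
    w=toW(r(a)-r(a0))-toW([0,0,0]); print(a,w)
E
```

```text
t: 23.53
position: [622.8, 213.1, 254.2]
orientation: [-0.275, 2.339, 0.121]
contact_force: [-0.0, -0.3, 0.1]
width: 0.995
t: 24.2
position: [622.7, 213.1, 253.3]
orientation: [-0.276, 2.34, 0.12]
contact_force: [-3.0, -3.6, 3.0]
width: 0.338
[ -3.86 -46.84 253.3 ]
[315.93 355.03] [-19.73 -46.68 265.39] 71.78987567458685
tool [  2.63   0.14 -19.78]
68 [-7.59 -1.86 -2.77]
63 [-14.91  -3.65  -6.2 ]
58 [-21.92  -5.36 -10.28]
53 [-28.55  -6.99 -14.98]
48 [-34.77  -8.51 -20.25]
43 [-40.51  -9.91 -26.06]
38 [-45.74 -11.19 -32.36]
33 [-50.41 -12.34 -39.11]
28 [-54.5  -13.34 -46.25]
23 [-57.96 -14.18 -53.73]
18 [-60.78 -14.87 -61.49]
13 [-62.93 -15.4  -69.48]
8 [-64.4  -15.76 -77.63]
3 [-65.17 -15.95 -85.88]
-2 [-65.24 -15.96 -94.16]
-7 [ -64.61  -15.81 -102.43]
-12 [ -63.28  -15.48 -110.6 ]
-17 [ -61.27  -14.99 -118.62]
-22 [ -58.58  -14.33 -126.44]
```

The knob is gripped, so I run the arc in reverse.

```bash
python3 -m handwheel '[-7.6,-1.9,-2.8,0,0,0,0, -14.9,-3.6,-6.2,0,0,0,0, -21.9,-5.4,-10.3,0,0,0,0, -28.5,-7,-15,0,0,0,0, -34.8,-8.5,-20.3,0,0,0,0, -40.5,-9.9,-26,0,0,0,0, -45.7,-11.2,-32.4,0,0,0,0, -50.4,-12.3,-39,0,0,0,0, -54.5,-13.3,-46.3,0,0,0,0, -58,-14.2,-53.7,0,0,0,0, -60.8,-14.9,-61.5,0,0,0,0, -62.9,-15.4,-69.5,0,0,0,0]'; python3 -m handwheel '[-1.5,-0.3,-8,0,0,0,0, -2.2,-0.5,-16.4,0,0,0,0, -2.3,-0.5,-24.7,0,0,0,0, -1.7,-0.4,-33,0,0,0,0, -0.4,-0.1,-41,0,0,0,0, 1.6,0.4,-49,0,0,0,0, 4,1,-56,0,0,0,0, 4,1,-58,0,0,0,0, 4,1,-58,0,0,0,0, 4,1,-58,0,0,0,0]'
python3 - <<'E'
from h import *; from rig import robot
np.set_printoptions(precision=2,suppress=True)
s=robot.sense();print(toP(s["position"]),s["contact_force"])
ci=robot.camera_info("wrist");p,d=robot.snapshot("wrist")
n="wrist";cv2.imwrite(f"pics/{n}14.png",p[:,:,::-1]); np.save(f"{n}14.npy",d); np.savez(f"{n}14_ci.npz",**ci)
im,d,ci,P,hsv=load(n,14);cam=-ci["R"].T@ci["t"]
for m in blobs(im,hsv,"red",(200,200,450,450),50):
    near=P[m].mean(0);c=near+(near-cam)/np.linalg.norm(near-cam)*9;pc=toP(c);print(np.argwhere(m).mean(0)[::-1],pc,np.degrees(np.arctan2(pc[2]-175,10-pc[0])))
    print("tool",(c-s["position"])@Rt.from_rotvec(s["orientation"]).as_matrix())
E
```

```text
t: 25.25
position: [562.7, 198.4, 191.6]
orientation: [-0.275, 2.328, 0.121]
contact_force: [-12.1, -4.4, 13.9]
width: 0.339
t: 26.08
position: [565.2, 199.0, 128.2]
orientation: [-0.275, 2.336, 0.12]
contact_force: [-6.0, -2.9, 6.5]
width: 0.342
[-63.06 -46.83 128.18] [-6.04 -2.92  6.48]
[314.53 385.92] [-79.94 -47.22 150.57] -15.194905834914566
tool [ -4.11  -0.37 -27.74]
```

View pics/wrist14.png

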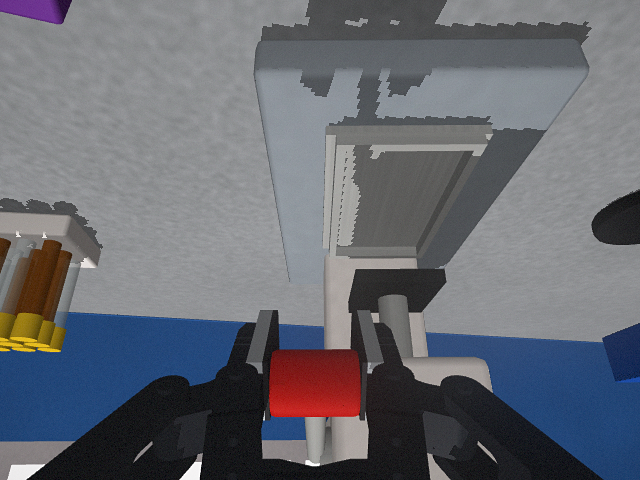

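The knob is at -15.2°, fully down. I release and back away.

```bash
python3 -m handwheel '[0,0,0,0,0,0,1, 0,0,0,0,0,0,1, 0,0,0,0,0,0,1, 0,0,0,0,0,0,1, 0,0,0,0,0,0,1, -5,-1,5,0,0,0,1, -13,-3,13,0,0,0,1, -24,-6,24,0,0,0,1, -36,-9,36,0,0,0,1, -48,-12,50,0,0,0,1, -56,-14,68,0,0,0,1, -60,-15,85,0,0,0,1]'; python3 -m handwheel '[0,0,10,0,0,0,1, 0,0,15,0,0,0,1, 0,0,15,0,0,0,1, 0,0,15,0,0,0,1, 0,0,15,0,0,0,1, 0,0,15,0,0,0,1]'
python3 - <<'E'
from h import *; from rig import robot
np.set_printoptions(precision=2,suppress=True)
s=robot.sense();print(toP(s["position"]),s["contact_force"],np.abs(s["joint_vel"]).max())
for n in("wrist","top","scene"):
    ci=robot.camera_info(n);p,d=robot.snapshot(n)
    cv2.imwrite(f"pics/{n}15.png",p[:,:,::-1]); np.save(f"{n}15.npy",d); np.savez(f"{n}15_ci.npz",**ci)
im,d,ci,P,hsv=load("wrist",15);cam=-ci["R"].T@ci["t"]
for m in blobs(im,hsv,"red",(200,150,450,450),50):
    near=P[m].mean(0);c=near+(near-cam)/np.linalg.norm(near-cam)*9;pc=toP(c);print(np.argwhere(m).mean(0)[::-1],pc,np.degrees(np.arctan2(pc[2]-175,10-pc[0])))
im,d,ci,P,hsv=load("top",15)
m=(P[...,2]>140)&(P[...,2]<158)&(sum(cv2.inRange(hsv,*map(np.array,M[c])) for c in("yellow","blue"))>0);m[:,:380]=0;m[:,460:]=0
p=P[m];print("carton",cv2.minAreaRect(p[:,:2].astype(np.float32)),np.median(p[:,2]))
for m in blobs(im,hsv,"red",(170,200,260,270),20): print("knob top view",toP(P[m&(P[...,2]>120)]).mean(0))
E
```

```text
t: 27.13
position: [502.3, 183.8, 210.6]
orientation: [-0.277, 2.342, 0.121]
contact_force: [1.0, 0.4, 0.0]
width: 1.002
t: 27.63
position: [503.0, 183.8, 222.6]
orientation: [-0.277, 2.345, 0.12]
contact_force: [-0.0, -0.7, 0.7]
width: 0.998
[-127.04  -46.83  222.57] [-0.   -0.73  0.66] 0.0030734964266038636
[314.53 229.79] [-79.9  -47.1  150.46] -15.270706051693514
carton ((587.7013549804688, -234.19244384765625), (120.2744369506836, 56.44087600708008), 6.0247368812561035) 149.6878850123494
knob top view [-82.24 -48.03 158.52]
```

View pics/scene15.png

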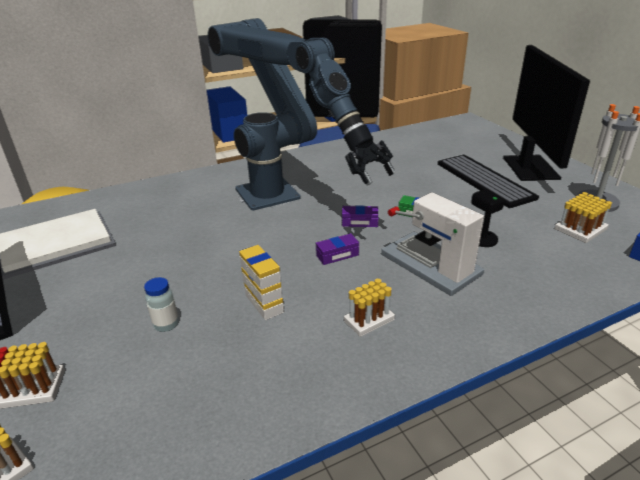

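View pics/wrist15.png

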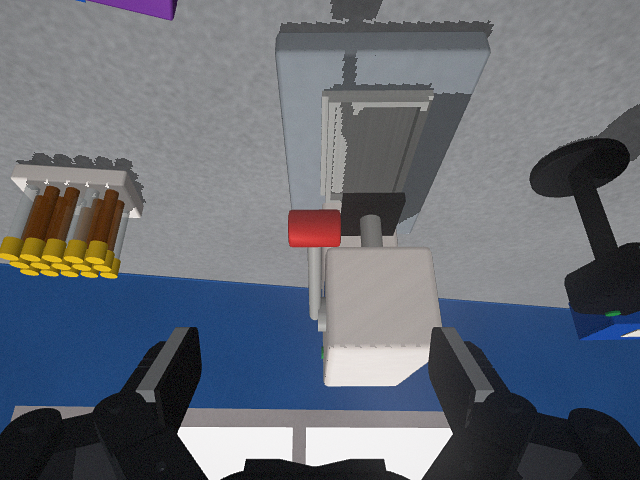

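The lever is down at -15.3° and the carton stands squarely on the column, centre within about 1 mm and yaw within 0.5°. The gripper is clear of everything, so I hand the job in.

Run:
```python
from rig import robot
print(robot.sign_off())
```

```text
the job is handed in; nothing more can be done
None
```

The job is done and handed in at about 27.8 s of the 67 s allowed; the system gave no verdict. I raised the lever by gripping the knob's ends, took the carton out over the bed's rim and set it on the column. With the carton released, I ran the lever back down and backed the gripper clear.

**Last checks**
- **Lever:** the wrist camera put the knob 15.3° below level after release, where 15° is fully down. At the start it had read about 10° below, so the lever probably stood slightly raised then.
- **Carton:** its centre is at (587.7, -234.2) mm with a yaw of 6.0°. The column was measured at the start at about (587.8, -234.2) mm with a yaw near 5.8°. The top is level at 149.7 mm.
- **Clearance:** the tool force reads under 1 N. In the last pictures the rack, scanner, jar and look-alike cartons look where they were; I did not measure them.

**Disagreements**
- **Camera bias:** the scene camera read the column about 2 mm farther out in x than the top camera. I set the placing by comparing carton and column within the same camera.
- **First knob grip:** it was about 7 mm off the pad centre, so I opened and took it again before lifting.

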